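# Let the walnuts down from a lever dispenser

## Task

Press the red lever of the walnut dispenser all the way down with your fingertips so that its outlet lid lifts wide open, and keep it down until all six walnuts have rolled out into the bowl underneath. Then ease the lever up slowly, so that the lid comes down shut without slamming, and take your hand away. Pick nothing up, leave the bowl and everything around where it stands, and do not work the lentil dispenser with the green lever.

Things in the scene. Friction and masses are not known exactly. Their poses are not given: they have to be found in the camera images.
- walnut_dispenser: Fixed counter-top dispenser with the red lever; walnuts inside, white bowl under its spout. Clear hopper 84 mm wide on a white stand, 293 mm tall. Origin on the worktop; -x points out of its front (spout, lever), y across, z up. Here the hopper spans x -74 to 105 mm; two clear cheeks at y = +-40 mm, to z = 201 mm, carry the lever and reach x = -130 mm; outlet lip at x = -85, z = 90 mm.
- walnut_lever: The red lever, a rocker; origin on its pivot, at x = -110, z = 185 mm in the dispenser's frame, its axes like the dispenser's at rest. Its pad is 100 mm in front of the pivot; pressed, it turns 0.75 rad down to a stop. It takes about 1.5 N at the pad to start, 3 N at the stop; a spring throws it up if let go. Its tail lifts the outlet lid by a brass link.
- walnut_pad (a point): Centre of the top face of the red lever's pad (38 mm fore and aft, 44 mm wide, 10 mm thick; nothing stands above it). In the dispenser's frame: at rest x = -199, z = 230 mm, the face sloping up to the front by 0.42 rad; at the stop x = -206, z = 157 mm, sloping down to the front by 0.33 rad. It stays within 14 mm fore and aft on its way.
- walnut_lid (a joint): Angle (rad) of the walnut dispenser's outlet lid, a 72 x 60 mm steel flap hinged at its top edge, lifted by the red lever: 0 shut, about 1.14 with the lever at its stop, rising about evenly with the lever (0.57 at half travel). It closes as the lever comes up; let go from the open position it slams at over 4 rad/s.
- bowl: Loose white bowl, 136 mm across, 60 mm tall, under the walnut dispenser's spout. Origin: centre of its underside, z up.
- walnut1: Loose walnut, 30 mm ball; origin at its centre. Starts behind the lid on the hopper's floor, which slopes 25 degrees down to the lip, and rolls out by itself when the lid is open.
- walnut2: Loose walnut, 30 mm ball; origin at its centre. Starts behind the lid on the hopper's floor, which slopes 25 degrees down to the lip, and rolls out by itself when the lid is open.
- walnut3: Loose walnut, 30 mm ball; origin at its centre. Starts behind the lid on the hopper's floor, which slopes 25 degrees down to the lip, and rolls out by itself when the lid is open.
- walnut4: Loose walnut, 30 mm ball; origin at its centre. Starts behind the lid on the hopper's floor, which slopes 25 degrees down to the lip, and rolls out by itself when the lid is open.
- walnut5: Loose walnut, 30 mm ball; origin at its centre. Starts behind the lid on the hopper's floor, which slopes 25 degrees down to the lip, and rolls out by itself when the lid is open.
- walnut6: Loose walnut, 30 mm ball; origin at its centre. Starts behind the lid on the hopper's floor, which slopes 25 degrees down to the lip, and rolls out by itself when the lid is open.
- lentil_dispenser: A second, identical dispenser (same frame and sizes) with a green lever, full of orange lentils, the steel cup under its spout; not to be worked. Fixed to the worktop.
- lentil_pad (a point): Centre of the top face of the green lever's pad on the lentil dispenser; same sizes as the red one.
- lentil_lid (a joint): Angle (rad) of the lentil dispenser's outlet lid: 0 shut, grows as the green lever is pressed.
- jar_red: Loose jar with a red screw cap, 76 mm across, 130 mm tall. Origin: centre of its underside, z up.
- jar_green: Loose jar with a green screw cap, 84 mm across, 135 mm tall. Origin: centre of its underside, z up.
- jar_gold: Large loose jar with a brass-coloured cap, 108 mm across, 205 mm tall. Origin: centre of its underside, z up.
- clip_jar: Loose glass jar with a wire clip lid and dark contents, 100 mm across, 112 mm tall. Origin: centre of its underside, z up.
- tin: Low loose tin with a yellow band, 84 mm across, 62 mm tall. Origin: centre of its underside, z up.
- cup: Loose steel measuring cup, 72 mm across, 58 mm tall, under the spout of the lentil dispenser. Origin: centre of its underside, z up.

How it is judged (in metres and radians):
On the way, in this order (a step that is already met when the one before it is completed fails the run):
1. the fingers hold the red lever down with the walnut lid wide open (value of joint walnut_lid above 0.95 rad and contact force between the fingers and walnut_lever above 0.3 N), for 0.3 s.
2. the lid is shut again with all six walnuts in the bowl (value of joint walnut_lid below 0.05 rad and horizontal distance between each of walnut1, walnut2, walnut3, walnut4, walnut5, walnut6 and bowl below 0.058 m and z of walnut1 in the frame of bowl between 0.005 and 0.065 m and linear speed of each of walnut1, walnut2, walnut3, walnut4, walnut5, walnut6 below 0.05 m/s and z of walnut2 in the frame of bowl between 0.005 and 0.065 m and z of walnut3 in the frame of bowl between 0.005 and 0.065 m and z of walnut4 in the frame of bowl between 0.005 and 0.065 m and z of walnut5 in the frame of bowl between 0.005 and 0.065 m and z of walnut6 in the frame of bowl between 0.005 and 0.065 m), for 0.2 s.
At the end, for the whole second after the job is handed in: All six walnuts lie still in the bowl (within 58 mm of its axis and below 65 mm above its underside), the walnut lid is shut (under 0.05 rad), the lentil lid is shut, the bowl stands within 30 mm of where it was, and jars, tin and cup stand upright within 30 mm of where they were (all of step 2 and value of joint lentil_lid below 0.05 rad and distance of each of bowl, jar_red, jar_green, jar_gold, clip_jar, tin, cup from where it was at the start of the episode below 0.03 m and angle between bowl's own z axis and vertical below 0.15 rad and angle between each of jar_red, jar_green, jar_gold, clip_jar, tin, cup's own z axis and vertical below 0.3 rad); the robot touches nothing.
It fails at once if the walnut lid slams (faster than 2 rad/s over its last 0.3 rad) (value of joint walnut_lid below 0.3 rad and velocity of joint walnut_lid below -2 rad/s).
It fails at once if the lentil dispenser is worked (its lid rises more than 0.1 rad) (value of joint lentil_lid above 0.1 rad).
It fails at once if the bowl is lifted by more than 15 mm, tipped or pushed by more than 30 mm (height (world z) of bowl above 0.015 m or angle between bowl's own z axis and vertical above 0.3 rad or distance of bowl from where it was at the start of the episode above 0.03 m).
It fails at once if a jar, the tin or the cup is lifted, tipped or moved by more than 30 mm (distance of any of jar_red, jar_green, jar_gold, clip_jar, tin, cup from where it was at the start of the episode above 0.03 m or angle between any of jar_red, jar_green, jar_gold, clip_jar, tin, cup's own z axis and vertical above 0.3 rad or height (world z) of any of jar_red, jar_green, jar_gold, clip_jar, tin, cup above 0.015 m).
It also fails if it takes over 42 s, if anything falls off the work surface, if the arm or the gripper's body presses on something with over 40 N, if the wrist force passes 120 N, or if a joint passes its speed limit or range.

## Robot

A 6-joint arm with a two-finger parallel gripper is mounted at the origin on the work surface. World frame = base frame: x ahead of the robot, y to its left, z up, the work surface at z = 0. Lengths are in m, angles in degrees, forces in N, time in s.
With the tool pointing down it reaches from about 0.35 to 0.875 m from the base axis. Payload 4.2 kg.
Tool frame: the origin (TCP) lies on the centre line of the jaws, within the pads' length; the fingertips stand 17 mm ahead of it and the grasp point (between the pads) lies 2 mm behind it (tips_ahead is the distance from the TCP to the fingertips, in m); z points along the fingers, x is the direction in which the jaws open and shut, and the axes are right-handed (so a half turn about z gives the same grasp; the last joint's range is limited). The gripper opens to 87 mm and grips with 3 to 60 N. Pads are 19 mm wide; open, the fingers measure 117 mm over their backs; the gripper's body (75 mm by 190 mm) begins 51 mm behind the grasp point.
Start: joints at [84.889, 22.042, 0.453, 0, -68.411, -14.817], TCP at [0.213, 0.588, 0.24] pointing down, gripper open.
Joint ranges: [-179.83, 179.83], [-69.29, 118.12], [-61.27, 80.66], [-181.25, 117.63], [-171.15, -9.14], [-177.46, 177.46]. Speed limits (degrees/s): [159.86, 159.86, 180, 180, 180, 180].

## Interface

Orientations are given as a 3x3 rotation matrix whose columns are the frame's x, y, z axes.
In Python, from station import sense, capture, camera_info, finish_job, boxes_of, spot_point, tips_ahead gives the robot as it stands. The module is installed in compiled form; this text tells all that it offers.
- The arm moves only by the tool carry_out, never from a script. Its arguments are lists of equal length, an entry for each row: "delta_pos": the shift along the tool's x, y, z scaled (see below), a list of three; "spin": the turn about the tool's z scaled (see below); "gripper": the opening in per cent of the stroke, from 0 (shut) to 100 (fully open). In form: {"delta_pos": [[x, y, z], ...], "spin": [spin, ...], "gripper": [gripper, ...]}. A call has 1 to 12 rows; each row is the pose to reach, as a shift and turn from the pose commanded when the call began, along the tool's axes at that moment; what a row does not reach only later rows make up. The controller multiplies each number of a shift by 0.1 m and each number of a turn by pi/4 rad. A row lasts 1/8 s, in which the tool goes at most 62.5 mm and 10.7 degrees, less where a joint would pass 70% of its speed; a pose out of reach is approached as far as the arm can. A call with a number of a shift or a turn outside -1 to 1 is refused whole. A call with a gripper value outside its range is refused whole. The fingers move at their own pace and stop on an object; the grip force is fixed at half the most. Time passes only in rows, so rows that repeat a pose let the fingers close. It gives the time, the measured TCP pose, the force and the opening at its end, in the units of the state.
- sense(): the state, without advancing time (a new reading comes with each control period).
- capture(name): name is "scene" or "top" or "wrist"; returns the picture (400x640x3 uint8, red, green, blue); there is no depth.
- camera_info(name): a dict with "fov_y" (degrees; the focal length in pixels is half the picture's height over the tangent of half this angle, whatever the lens; pixels are square), "cx", "cy" (the principal point, pixels), "origin" and "rotation" of the camera in the world. Camera axes: x right, y down, z forward; pixel columns grow to the right and rows downward; lengths in m; the calibration is good to about 2 mm. The wrist camera is an equidistant fisheye: a pixel r from the principal point sees the ray r / f radians off the axis. A picture is of the moment at which its call begins: read the wrist's pose just before it. camera_info takes no time and is no camera call; for the wrist camera it gives the pose at the moment of the call.
- finish_job(): hands the job in, once; it reports no verdict.
Trained networks look in the newest picture that a camera, given by its name, has taken for a name from the list of things; names that differ only in an ending like _2 or _b are one class to them, and where a whole thing is asked for, a point or a joint stands for the part that bears it (a point fixed in the world has none). Each returns a list of dicts, best first, with "p" (0 to 1); they miss things now and then, are a little off and sometimes report something else, mostly with a low value. They report only what shows in the picture. A call takes as long as a camera call.
- boxes_of(camera, query): "centre" ([x, y, z] in m, in world coordinates, good to about 4 mm: the middle of the surface that is visible of it).
- spot_point(camera, query): "centre" ([x, y, z] in m, in world coordinates, good to about 4 mm: a listed point, or the origin of a listed thing).
The state is a dict: "time_s": time; "joints": joint angles; "joint_velocities": joint speeds; "effort": joint torques, N m; "tcp_pos": TCP position; "ee_rot": TCP orientation; "wrist_force": force on the tool from outside, world axes, zero at the start; "moment": the same for the moment, N m; "gripper_width": opening from 0.0 (shut) to 1.0 (fully open).
Only numpy, scipy, OpenCV 4.12 (cv2) and the standard library are available. Lean on these libraries where they do the work, as an engineer would, in place of code of your own. Each camera call takes 0.05 s, during which the arm holds its last target. There are 200 camera calls.

## Working session

There is one attempt and no reset: what is moved stays moved. The work goes in short steps, Python scripts to look and compute and a tool call to move; the robot and the scene stay as the last step left them, time stands still between calls to the robot, and variables do not carry over. Pictures are saved under pics/ and viewed, about 8 in all and at most 12, crops included, and the job is handed in when it is done.

Besides the shell and the picture viewer there is one more tool, called after "Emit:" in YAML: its name, and indented under it one key for each argument. carry_out: Moves the arm, as the interface text tells. Its arguments: {"type":"object","properties":{"delta_pos":{"type":"array","items":{"type":"array","items":{"type":"number","minimum":-1,"maximum":1}}},"spin":{"type":"array","items":{"type":"number","minimum":-1,"maximum":1}},"gripper":{"type":"array","items":{"type":"number"}}},"required":["delta_pos","spin","gripper"]}

```bash
mkdir -p pics
python3 - <<'E'
from station import *
import cv2
s=sense();print(s['tcp_pos'],s['ee_rot'],s['gripper_width'],tips_ahead)
for c in("scene","top"):
    cv2.imwrite(f"pics/{c}1.png",capture(c)[:,:,::-1])
    print(c,camera_info(c)['origin'])
    for q in("walnut_pad","walnut_dispenser","walnut_lever","lentil_pad","lentil_dispenser","bowl","jar_gold","jar_red","jar_green","clip_jar","tin","cup"):
        print(q,[( [round(v,3) for v in d['centre']],round(d['p'],2)) for d in spot_point(c,q)[:2]])
E
```

```text
[0.21279125 0.58706923 0.23847513] [[-3.40966211e-01 -9.40075313e-01 -6.69387928e-04]
 [-9.40073128e-01  3.40966862e-01 -2.02804108e-03]
 [ 2.13475046e-03 -6.22198797e-05 -9.99997719e-01]] 1.0024086053340426 0.017
scene [ 0.80504483 -0.24002737  1.22270323]
walnut_pad [([0.45, -0.067, 0.229], 0.83), ([0.65, -0.138, 0.232], 0.35)]
walnut_dispenser [([0.476, 0.13, -0.002], 0.57), ([0.603, -0.334, 0.001], 0.35)]
walnut_lever [([0.462, 0.02, 0.183], 0.73), ([0.453, -0.308, -0.001], 0.52)]
lentil_pad [([0.647, -0.136, 0.233], 0.56)]
lentil_dispenser [([0.659, 0.06, 0.003], 0.69)]
bowl [([0.462, 0.021, 0.001], 0.84), ([0.643, -0.053, -0.005], 0.75)]
jar_gold [([0.665, 0.397, -0.0], 0.69)]
jar_red [([0.454, -0.308, 0.004], 0.9)]
jar_green [([0.605, -0.334, 0.0], 0.78), ([0.45, -0.305, 0.001], 0.3)]
clip_jar [([0.518, 0.396, 0.004], 0.75), ([0.46, 0.017, -0.0], 0.46)]
tin [([0.75, -0.2, -0.003], 0.75), ([0.642, -0.054, -0.001], 0.43)]
cup [([0.645, -0.055, -0.003], 0.77), ([0.452, -0.305, 0.002], 0.68)]
top [0.37045521 0.02590301 1.1776014 ]
walnut_pad [([0.449, -0.066, 0.229], 0.57)]
walnut_dispenser [([0.48, 0.134, 0.003], 0.6)]
walnut_lever [([0.463, 0.025, 0.186], 0.63), ([0.452, -0.059, 0.23], 0.42)]
lentil_pad [([0.651, -0.142, 0.231], 0.6), ([0.667, 0.393, -0.001], 0.43)]
lentil_dispenser [([0.659, 0.063, -0.006], 0.86)]
bowl [([0.458, 0.019, 0.001], 0.66), ([0.607, -0.337, -0.0], 0.61)]
jar_gold [([0.667, 0.392, 0.001], 0.93)]
jar_red [([0.453, -0.3, 0.002], 0.6)]
jar_green [([0.607, -0.336, 0.001], 0.88)]
clip_jar [([0.512, 0.395, -0.003], 0.73)]
tin [([0.752, -0.201, -0.001], 0.88)]
cup [([0.45, -0.065, 0.23], 0.71), ([0.643, -0.05, -0.004], 0.46)]
```

View pics/scene1.png

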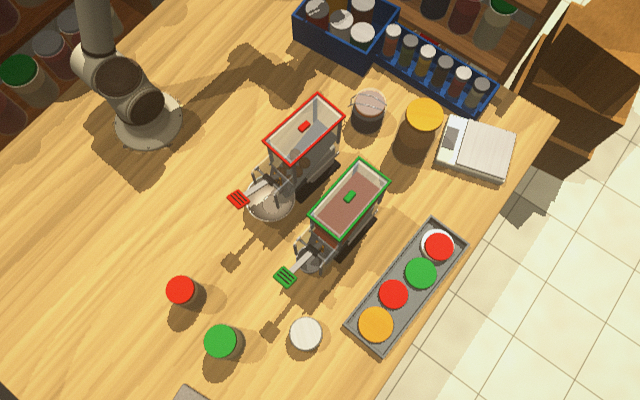

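View pics/top1.png

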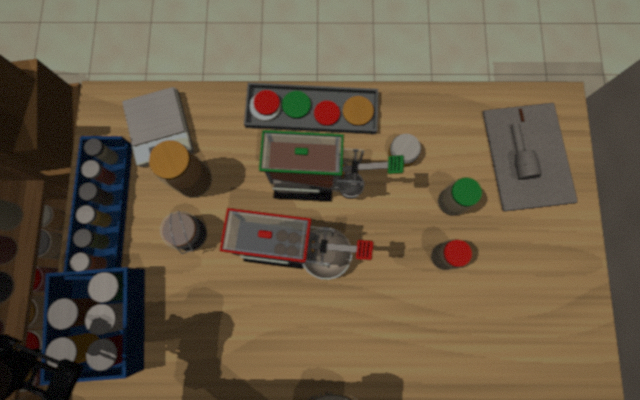

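The scene picture shows the red pad at about px (238,199) and the walnut hopper at (305,130). The top picture shows the red pad at (365,250) and the bowl at (325,255). Both agree with the networks: pad ≈ (0.450, -0.066, 0.229), and the dispenser front points along about (-0.14, -0.99). I'll rise first, then cross above the hopper with the fingers shut.

Emit:
carry_out:
  delta_pos:
    - [0, 0, -0.5]
    - [0, 0, -1]
    - [0.3, -0.2, -1]
    - [0.8, -0.7, -1]
    - [1, -0.9, -1]
  spin: [0, 0, 0, 0, 0]
  gripper: [0, 0, 0, 0, 0]

```text
time_s: 1.92
tcp_pos: [0.2641, 0.4607, 0.3401]
ee_rot: [[-0.341, -0.94, 0.0], [-0.94, 0.341, 0.001], [-0.001, -0.0, -1.0]]
wrist_force: [0.7, 1.0, 0.7]
gripper_width: 0.516
```

Emit:
carry_out:
  delta_pos:
    - [0.5, -0.4, -0.4]
    - [1, -0.8, -0.6]
    - [1, -0.8, -0.6]
  spin: [0, 0, 0]
  gripper: [0, 0, 0]

```text
time_s: 2.3
tcp_pos: [0.3054, 0.3393, 0.4022]
ee_rot: [[-0.343, -0.939, 0.002], [-0.939, 0.343, 0.004], [-0.005, -0.001, -1.0]]
wrist_force: [-0.8, 0.7, -0.1]
gripper_width: 0.175
```

Emit:
carry_out:
  delta_pos:
    - [0.5, -0.4, 0]
    - [1, -0.8, 0]
    - [1, -0.8, 0]
  spin: [0, 0, 0]
  gripper: [0, 0, 0]

```text
time_s: 2.68
tcp_pos: [0.3462, 0.2178, 0.3998]
ee_rot: [[-0.345, -0.939, 0.0], [-0.939, 0.345, 0.001], [-0.001, -0.0, -1.0]]
wrist_force: [0.4, 0.6, -0.6]
gripper_width: 0.008
```

Emit:
carry_out:
  delta_pos:
    - [0.5, -0.4, 0]
    - [1, -0.8, 0]
    - [1, -0.8, 0]
  spin: [0, 0, 0]
  gripper: [0, 0, 0]

```text
time_s: 3.05
tcp_pos: [0.3876, 0.097, 0.3992]
ee_rot: [[-0.346, -0.938, -0.001], [-0.938, 0.346, -0.0], [0.001, 0.0, -1.0]]
wrist_force: [-0.7, 1.3, -0.7]
gripper_width: 0.005
```

Emit:
carry_out:
  delta_pos:
    - [0.5, -0.4, 0]
    - [1, -0.8, 0]
    - [1, -0.8, 0]
    - [1, -0.8, 0]
  spin: [0, 0, 0, 0]
  gripper: [0, 0, 0, 0]

```text
time_s: 3.55
tcp_pos: [0.4284, -0.0213, 0.399]
ee_rot: [[-0.34, -0.94, -0.001], [-0.94, 0.34, 0.0], [0.0, 0.001, -1.0]]
wrist_force: [0.2, -0.1, 0.9]
gripper_width: 0.005
```

Emit:
carry_out:
  delta_pos:
    - [0.2, -0.2, 0]
    - [0.39, -0.36, 0]
    - [0.39, -0.36, 0]
    - [0.39, -0.36, 0]
    - [0.39, -0.36, 0]
  spin: [0.2, 0.4, 0.6, 0.8, 1]
  gripper: [0, 0, 0, 0, 0]

```text
time_s: 4.18
tcp_pos: [0.4489, -0.0687, 0.3995]
ee_rot: [[-0.906, -0.423, 0.0], [-0.423, 0.906, 0.0], [-0.0, 0.0, -1.0]]
wrist_force: [-0.7, -0.1, -0.2]
gripper_width: 0.003
```

Emit:
carry_out:
  delta_pos:
    - [0, 0, 0]
    - [0, 0, 0.3]
    - [0, 0, 0.6]
    - [0, 0, 0.8]
    - [0, 0, 0.8]
    - [0, 0, 0.8]
  spin: [0.2, 0.4, 0.6, 0.74, 0.74, 0.74]
  gripper: [0, 0, 0, 0, 0, 0]

```text
time_s: 4.92
tcp_pos: [0.4493, -0.07, 0.3206]
ee_rot: [[-0.99, 0.139, 0.002], [0.139, 0.99, -0.0], [-0.002, 0.0, -1.0]]
wrist_force: [-0.3, -0.5, 0.4]
gripper_width: 0.005
```

Run:
```python
from station import *
import cv2
s=sense();print(s['time_s'],s['tcp_pos'],s['ee_rot'],s['wrist_force'],s['joints'])
i=camera_info("scene");cv2.imwrite("pics/s2.png",cv2.resize(capture("scene")[100:300,150:400,::-1],None,fx=3,fy=3))
print(spot_point("scene","walnut_pad")[:2])
cv2.imwrite("pics/w2.png",capture("wrist")[:,:,::-1]);print(spot_point("wrist","walnut_pad")[:2])
```

```text
4.925 [ 0.44929431 -0.06996257  0.32063508] [[-9.90293024e-01  1.38982136e-01  1.92181155e-03]
 [ 1.38982196e-01  9.90294875e-01 -1.02773119e-04]
 [-1.91744376e-03  1.65322088e-04 -9.99998148e-01]] [-0.25976916 -0.46364978  0.36177532] [ 1.17433651e+01  1.95917800e+00 -1.38837493e+01  2.93041593e-02
 -7.40504661e+01 -1.97403517e+01]
[]
[{'centre': [0.4521, -0.0604, 0.2311], 'p': 0.79}]
```

View pics/s2.png

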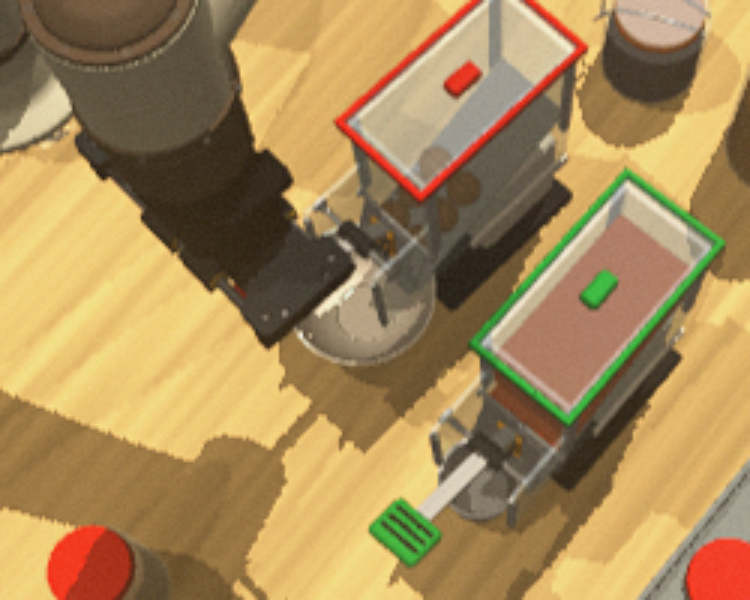

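View pics/w2.png

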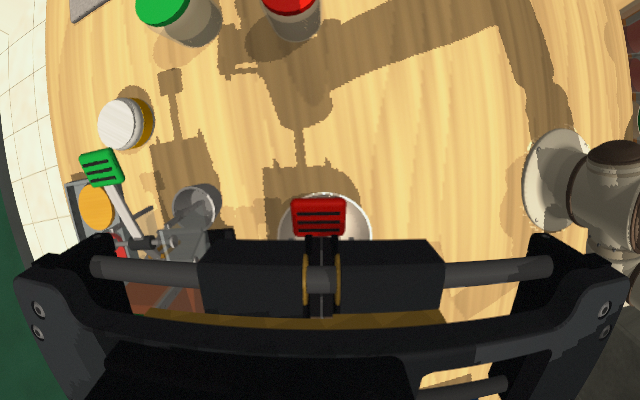

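The scene crop shows the hand over the red lever, clear of the hopper. The wrist picture shows the pad at about (318,217), centred on the shut fingers at (320,260). I'll check its position by ray casting.

```bash
cat > h.py <<'E'
import numpy as np
from station import *
def ray(c,u,v,z,fish=False):
    i=camera_info(c);f=200/np.tan(np.radians(i['fov_y']/2));d=np.array([u-i['cx'],v-i['cy']])
    r=np.hypot(*d);R=np.array(i['rotation']);o=np.array(i['origin'])
    k=np.r_[d/r*np.sin(r/f),np.cos(r/f)] if fish else np.r_[d/f,1]
    k=R@k;return o+k*(z-o[2])/k[2]
E
python3 - <<'E'
from h import *
import cv2
def blob(im):
    h=cv2.cvtColor(im,cv2.COLOR_RGB2HSV)
    m=(((h[...,0]<8)|(h[...,0]>172))&(h[...,1]>150)&(h[...,2]>70)).astype('uint8')
    m=cv2.morphologyEx(m,cv2.MORPH_CLOSE,np.ones((7,7)))
    return cv2.connectedComponentsWithStats(m)
for c,p,f in(("scene","scene1",0),("top","top1",0),("wrist","w2",1)):
    im=cv2.imread(f"pics/{p}.png")[:,:,::-1].copy()
    n,l,st,ce=blob(im)
    for s,(u,v) in zip(st[1:],ce[1:]):
        P=ray(c,u,v,.229,f)
        if s[4]>40 and np.hypot(P[0]-.45,P[1]+.067)<.06: print(c,s,np.round((u,v),1),P.round(4))
E
```

```text
scene [227 190  23  19 259] [237.8 198.9] [ 0.4522 -0.0672  0.229 ]
top [355 240  19  20 311] [363.9 249.7] [ 0.4524 -0.0668  0.229 ]
wrist [ 290  197   56   40 1992] [317.9 216.1] [ 0.4523 -0.07    0.229 ]
```

Emit:
carry_out:
  delta_pos:
    - [-0.03, 0, 0.3]
    - [-0.03, 0, 0.6]
    - [-0.03, 0, 0.7]
    - [-0.03, 0, 0.8]
    - [-0.03, 0, 0.9]
    - [-0.03, 0, 0.9]
  spin: [0, 0, 0, 0, 0, 0]
  gripper: [0, 0, 0, 0, 0, 0]

```text
time_s: 5.88
tcp_pos: [0.4516, -0.0715, 0.2293]
ee_rot: [[-0.99, 0.143, -0.0], [0.143, 0.99, 0.0], [0.0, 0.0, -1.0]]
wrist_force: [0.0, 0.6, -0.6]
gripper_width: 0.005
```

Emit:
carry_out:
  delta_pos:
    - [0, 0, 0.1]
    - [0, 0, 0.2]
    - [0, 0, 0.3]
    - [0, 0, 0.38]
    - [0, 0, 0.44]
    - [0, 0, 0.48]
    - [0, 0, 0.48]
  spin: [0, 0, 0, 0, 0, 0, 0]
  gripper: [0, 0, 0, 0, 0, 0, 0]

```text
time_s: 6.75
tcp_pos: [0.4514, -0.0716, 0.1813]
ee_rot: [[-0.99, 0.143, -0.001], [0.143, 0.99, -0.0], [0.001, -0.0, -1.0]]
wrist_force: [-0.2, 0.4, 2.9]
gripper_width: 0.006
```

Run:
```python
from h import *
import cv2
s=sense();print(s['time_s'],s['tcp_pos'],s['wrist_force'],s['moment'])
cv2.imwrite("pics/s3.png",cv2.resize(capture("scene")[130:260,200:360,::-1],None,fx=4.5,fy=4.5,interpolation=2))
for q in("walnut_pad","walnut_lid","walnut1"):
    print(q,[(np.round(d['centre'],3),round(d['p'],2)) for d in spot_point("scene",q)[:6]] if q!="walnut_lid" else '')
```

```text
6.75 [ 0.45141019 -0.07161424  0.18134761] [-0.1882691   0.36875827  2.93737112] [ 0.21366738 -0.10438172  0.00102392]
walnut_pad []
walnut_lid 
walnut1 [(array([0.445, 0.007, 0.02 ]), 0.63), (array([0.432, 0.027, 0.026]), 0.62), (array([0.478, 0.013, 0.021]), 0.49), (array([0.461, 0.019, 0.   ]), 0.4)]
```

View pics/s3.png

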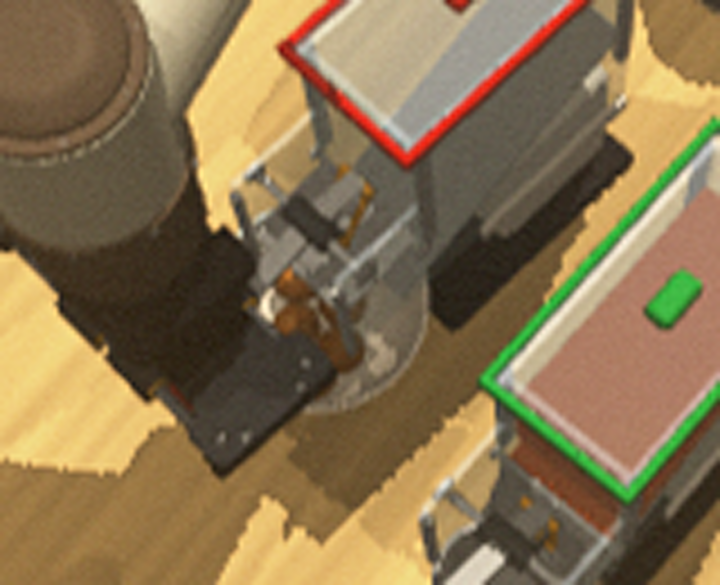

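The lid is up, walnuts show in the bowl at about (320,320) of the crop, and the hopper looks empty. The force is 2.9 N, so the lever is near its stop. I'll press a few millimetres further and hold.

Emit:
carry_out:
  delta_pos:
    - [0, 0, 0.02]
    - [0, 0, 0.04]
    - [0, 0, 0.04]
    - [0, 0, 0.04]
    - [0, 0, 0.04]
    - [0, 0, 0.04]
    - [0, 0, 0.04]
    - [0, 0, 0.04]
    - [0, 0, 0.04]
    - [0, 0, 0.04]
  spin: [0, 0, 0, 0, 0, 0, 0, 0, 0, 0]
  gripper: [0, 0, 0, 0, 0, 0, 0, 0, 0, 0]

```text
time_s: 8.15
tcp_pos: [0.4516, -0.0716, 0.1777]
ee_rot: [[-0.99, 0.143, 0.0], [0.143, 0.99, 0.0], [-0.0, 0.0, -1.0]]
wrist_force: [-1.4, 1.8, 6.4]
gripper_width: 0.005
```

Run:
```python
from h import *
import cv2
s=sense();print(s['time_s'],s['tcp_pos'],s['wrist_force'])
for c in("scene","top","wrist"):
    im=capture(c)[:,:,::-1]
    print(c,[(np.round(d['centre'],3),round(d['p'],2)) for d in spot_point(c,"walnut1")[:8]])
    if c=="scene":a=cv2.resize(im[140:240,220:340],(480,400),interpolation=2)
    if c=="top":b=cv2.resize(im[200:300,210:310],(320,320),interpolation=2)
cv2.imwrite("pics/s4.png",np.hstack([a,cv2.copyMakeBorder(b,0,80,0,0,0)]))
```

```text
8.15 [ 0.45161855 -0.07156856  0.17768472] [-1.44314963  1.84502338  6.42268358]
scene [(array([0.46 , 0.018, 0.002]), 0.58), (array([0.474, 0.012, 0.021]), 0.56), (array([0.446, 0.006, 0.022]), 0.53)]
top []
wrist [(array([ 0.658,  0.059, -0.002]), 0.56)]
```

View pics/s4.png

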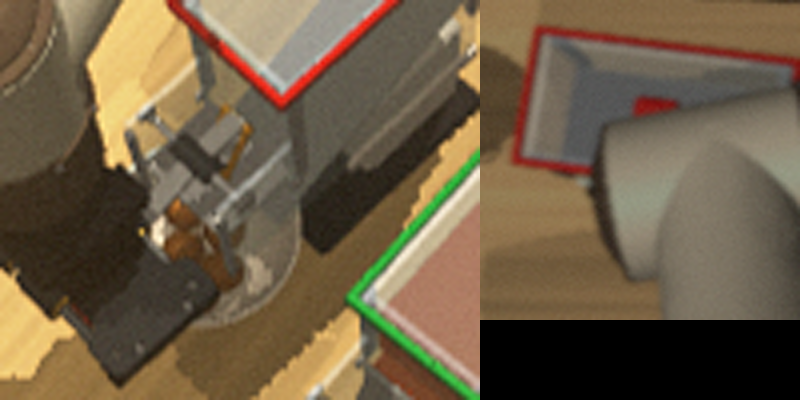

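The lever is at its stop (6.4 N), the hopper looks empty and the walnuts lie in the bowl. I'll hold a little longer, then ease up at about 30 mm/s (lid about 0.5 rad/s).

Emit:
carry_out:
  delta_pos:
    - [0, 0, 0]
    - [0, 0, 0]
    - [0, 0, 0]
    - [0, 0, 0]
    - [0, 0, 0]
    - [0, 0, 0]
    - [0, 0, 0]
    - [0, 0, 0]
    - [0, 0, 0]
    - [0, 0, 0]
    - [0, 0, 0]
    - [0, 0, 0]
  spin: [0, 0, 0, 0, 0, 0, 0, 0, 0, 0, 0, 0]
  gripper: [0, 0, 0, 0, 0, 0, 0, 0, 0, 0, 0, 0]

```text
time_s: 9.95
tcp_pos: [0.4516, -0.0716, 0.1777]
ee_rot: [[-0.99, 0.143, 0.0], [0.143, 0.99, 0.0], [-0.0, 0.0, -1.0]]
wrist_force: [-1.5, 1.2, 5.4]
gripper_width: 0.004
```

Emit:
carry_out:
  delta_pos:
    - [0, 0, -0.03]
    - [0, 0, -0.06]
    - [0, 0, -0.1]
    - [0, 0, -0.14]
    - [0, 0, -0.18]
    - [0, 0, -0.22]
    - [0, 0, -0.26]
    - [0, 0, -0.3]
    - [0, 0, -0.34]
    - [0, 0, -0.38]
    - [0, 0, -0.42]
    - [0, 0, -0.45]
  spin: [0, 0, 0, 0, 0, 0, 0, 0, 0, 0, 0, 0]
  gripper: [0, 0, 0, 0, 0, 0, 0, 0, 0, 0, 0, 0]

```text
time_s: 11.45
tcp_pos: [0.4519, -0.0714, 0.2229]
ee_rot: [[-0.99, 0.143, 0.001], [0.143, 0.99, 0.0], [-0.001, 0.0, -1.0]]
wrist_force: [-0.2, 0.7, 1.6]
gripper_width: 0.009
```

Emit:
carry_out:
  delta_pos:
    - [0, 0, -0.02]
    - [0, 0, -0.05]
    - [0, 0, -0.08]
    - [0, 0, -0.11]
    - [0, 0, -0.14]
    - [0, 0, -0.17]
    - [0, 0, -0.2]
    - [0, 0, -0.23]
    - [0, 0, -0.26]
    - [0, 0, -0.29]
    - [0, 0, -0.32]
    - [0, 0, -0.35]
  spin: [0, 0, 0, 0, 0, 0, 0, 0, 0, 0, 0, 0]
  gripper: [0, 0, 0, 0, 0, 0, 0, 0, 0, 0, 0, 0]

```text
time_s: 12.95
tcp_pos: [0.4514, -0.0718, 0.2576]
ee_rot: [[-0.99, 0.143, -0.0], [0.143, 0.99, -0.0], [0.0, -0.0, -1.0]]
wrist_force: [-0.5, 0.2, 0.7]
gripper_width: 0.003
```

Emit:
carry_out:
  delta_pos:
    - [0, 0, -0.03]
    - [0, 0, -0.08]
    - [0, 0, -0.3]
    - [0, 0, -0.7]
    - [0, -0.3, -1]
    - [0, -0.8, -1]
    - [0, -1, -1]
    - [0, -1, -1]
  spin: [0, 0, 0, 0, 0, 0, 0, 0]
  gripper: [0, 0, 0, 0, 0, 0, 0, 0]

```text
time_s: 13.95
tcp_pos: [0.4369, -0.1716, 0.3576]
ee_rot: [[-0.989, 0.146, -0.0], [0.146, 0.989, -0.0], [0.0, -0.0, -1.0]]
wrist_force: [-0.3, 0.7, -0.7]
gripper_width: 0.004
```

Emit:
carry_out:
  delta_pos:
    - [0.3, -0.4, 0]
    - [0.7, -0.8, 0]
    - [0.7, -1, 0]
    - [0.7, -1, 0]
    - [0.7, -1, 0]
  spin: [0, 0, 0, 0, 0]
  gripper: [0, 0, 0, 0, 0]

```text
time_s: 14.58
tcp_pos: [0.354, -0.2588, 0.3575]
ee_rot: [[-0.99, 0.142, -0.0], [0.142, 0.99, 0.0], [0.0, 0.0, -1.0]]
wrist_force: [-0.0, 0.0, 0.6]
gripper_width: 0.007
```

Run:
```python
from h import *
import cv2
s=sense();print(s['time_s'],s['tcp_pos'],s['wrist_force'])
for c in("scene","top"):
    im=capture(c)[:,:,::-1]
    for q in("walnut1","walnut_pad","lentil_pad","bowl","cup","tin","jar_red","jar_green","jar_gold","clip_jar"):
        print(c,q,[(np.round(d['centre'],3).tolist(),round(d['p'],2)) for d in spot_point(c,q)[:8 if q=="walnut1" else 1]])
    if c=="scene":a=cv2.resize(im[130:230,215:315],(400,400),interpolation=2)
    else:b=cv2.resize(im[200:300,280:380],(400,400),interpolation=2)
cv2.imwrite("pics/s5.png",np.hstack([a,b]))
```

```text
14.575 [ 0.35401616 -0.2588437   0.35747147] [-0.03327164  0.03440234  0.5960591 ]
scene walnut1 [([0.472, -0.011, 0.039], 0.55), ([0.447, 0.008, 0.022], 0.53), ([0.448, -0.02, 0.035], 0.52), ([0.456, 0.036, 0.02], 0.46), ([0.479, 0.012, 0.018], 0.44), ([0.428, 0.03, 0.028], 0.39)]
scene walnut_pad [([0.448, -0.066, 0.227], 0.89)]
scene lentil_pad [([0.651, -0.138, 0.234], 0.88)]
scene bowl [([0.46, 0.02, -0.001], 0.66)]
scene cup [([0.642, -0.051, -0.002], 0.57)]
scene tin [([0.751, -0.197, -0.005], 0.79)]
scene jar_red [([0.644, -0.052, -0.003], 0.75)]
scene jar_green [([0.601, -0.334, 0.0], 0.89)]
scene jar_gold [([0.669, 0.399, 0.0], 0.73)]
scene clip_jar [([0.516, 0.394, 0.003], 0.74)]
top walnut1 [([0.431, 0.026, 0.026], 0.62), ([0.449, -0.019, 0.032], 0.53), ([0.476, -0.014, 0.038], 0.53), ([0.445, 0.004, 0.023], 0.46), ([0.458, 0.038, 0.021], 0.38), ([0.474, 0.01, 0.023], 0.37)]
top walnut_pad [([0.452, -0.063, 0.23], 0.88)]
top lentil_pad [([0.651, -0.14, 0.233], 0.92)]
top bowl [([0.456, 0.021, 0.002], 0.57)]
top cup [([0.643, -0.051, -0.004], 0.62)]
top tin [([0.744, -0.198, -0.002], 0.65)]
top jar_red []
top jar_green [([0.607, -0.336, 0.0], 0.85)]
top jar_gold [([0.667, 0.395, 0.001], 0.91)]
top clip_jar [([0.744, -0.201, 0.002], 0.65)]
```

View pics/s5.png

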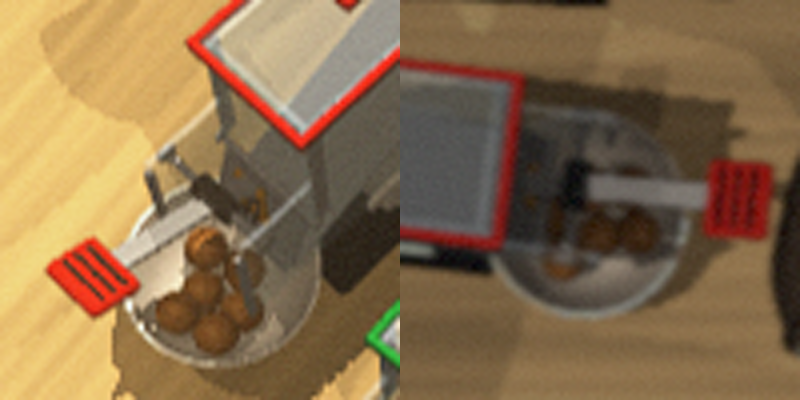

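Six walnuts show in the bowl in the scene crop, around (210,290), and both networks' sets of six agree. The lid is shut, the pad is at its rest height, and nothing touches the hand.

```bash
python3 -c "
from station import *
print(finish_job())"
```

```text
the job is handed in; nothing more can be done
None
```

I pressed the red lever to its stop with closed fingertips and held it there until all six walnuts were out. I then eased it up at about 25–30 mm/s and moved the hand clear, handing in at about 14.7 s.

**Last checks that agreed:**
- Both cameras found six walnuts in the bowl, all within about 40 mm of its axis and at most 39 mm high.
- The red pad was back at its rest height (about 0.23 m) and the lid looked shut. There is no direct reading of the lid angle or its closing speed.
- The bowl, cup, tin, green jar and gold jar were found within about 8 mm of their first positions, about the networks' own error. The green pad was still at its rest height.
- The wrist force was about 0.6 N, which is noise.

**Checks that failed or disagreed:**
- **Red jar:** it could not be confirmed in the last pictures. The top camera missed it, and the scene camera reported a position that was really the cup. The hand stayed at least 0.2 m above it throughout.
- **Clip jar:** the scene camera placed it correctly, but the top camera mistook the tin for it.
- **First contact:** the force there read about -0.6 N instead of the expected 1.5 N or more, probably noise. At the stop it read 5–6 N.

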